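Set the dough sheeter to thin and lock the lever

ROBOT

A 6-joint arm with a two-finger parallel gripper is mounted at the origin on the work surface. World frame = base frame: x ahead of the robot, y to its left, z up, the work surface at z = 0. Lengths are in mm, angles in rad, forces in N, time in s.
With the tool pointing down it reaches from about 275 to 750 mm from the base axis. Payload 10.2 kg.
Tool frame: the origin (TCP) lies midway between the tips of the shut fingers; the grasp point (between the pads) lies 19 mm behind it; z points along the fingers, y is the line along which they close (so a half turn about z gives the same grasp; the last joint's range is limited). The gripper opens to 85 mm and grips with 20 to 120 N. Pads are 22 mm wide; open, the fingers measure 114 mm over their backs; the gripper's body (76 mm by 85 mm) begins 54 mm behind the grasp point. The pads swing forward as they close: fully open they stand 13 mm farther back than shut.
Start: joints at [-1.554, 0.313, 1.498, -0, 1.331, -0.223], TCP at [124.678, -509.987, 231.294] pointing down, gripper open.
Joint ranges: [-2.94, 2.94], [-0.97, 2.17], [0.19, 2.56], [-1.23, 4.37], [0.02, 3.11], [-2.88, 2.88]. Speed limits (rad/s): [2.39, 2.39, 3.01, 3.14, 3.14, 3.14].

INTERFACE

Orientations are given as a unit quaternion [w, x, y, z].
In Python, from rig import ctrl gives the robot as it stands.
- The arm moves only by the tool send_rows, never from a script. Its argument "targets" is a list of rows, each a list of 7 numbers: the closure, from -1 (fully open) to 1 (shut), so that 0 is half open, then the shift along the tool's x, y, z in m, then the turn, a rotation vector about the tool's x, y, z in rad. In form: [[claw, dx, dy, dz, ax, ay, az], ...]. A call has exactly 10 rows; each row shifts and turns the commanded pose from where the row before left it, along the tool's axes as they then stand; what a row does not reach is not made up. A row lasts 1/8 s, in which the tool goes at most 62.5 mm and 10.7 degrees, less where a joint would pass 70% of its speed; a pose out of reach is approached as far as the arm can. A call with a gripper value outside its range is refused whole. The fingers move at their own pace and stop on an object; "squeeze" is the grip in N (left out, the last holds). Time passes only in rows, so rows that do not move let the fingers close, or fill a call up. It gives the time, the measured TCP pose, the force, the opening and the grip force at its end, in the units of the state.
- ctrl.sense(): the state, without advancing time (a new reading comes with each control period).
- ctrl.capture(name): name is "scene" or "top" or "wrist"; returns a dict with "img" (400x640x3 uint8, red, green, blue), "camera_matrix" (3x3 intrinsics, pixels), "k1" (the pictures are not rectified: a ray, as slopes to the right and down, at radius r is drawn at 1 + k1 r^2 times it, then the intrinsics apply), "R" (3x3) and "t" (3): a world point X has camera coordinates R X + t. Camera axes: x right, y down, z forward; pixel columns grow to the right and rows downward; lengths in mm; the calibration is good to about 2 mm. A picture is of the moment at which its call begins. There is no depth.
- ctrl.finish_job(): hands the job in; it is judged then, once.
Trained networks look in a picture, given as the dict that the camera call returned (one of the last four; its "shot" number tells which), for a name from the list of things; names that differ only in an ending like _2 or _b are one class to them, and where a whole thing is asked for, a point or a joint stands for the part that bears it (a point fixed in the world has none). Each returns a list of dicts, best first, with "score" (0 to 1); they miss things now and then, are a little off and sometimes report something else, mostly with a low value. They report only what shows in the picture. A call takes as long as a camera call. They do not tell look-alikes from the thing itself.
- ctrl.boxes_of(query, picture): "extent" ([left, top, width, height] in pixels, round what is visible of it).
- ctrl.landmark_of(query, picture): "point" ([column, row] in pixels: a listed point, or the origin of a listed thing).
The state is a dict: "time_s": time; "joints": joint angles; "dq": joint speeds; "tau": joint torques, N m; "eef_pos": TCP position; "ee_rot": TCP orientation; "force": force on the tool from outside, world axes, zero at the start; "wrist_torque": the same for the moment, N m; "grip_width": opening from 0.0 (shut) to 1.0 (fully open); "grip_force": force on a finger pad.
Only numpy, scipy, OpenCV 4.12 (cv2) and the standard library are available. Lean on these libraries where they do the work, as an engineer would, in place of code of your own. Each camera call takes 0.05 s, during which the arm holds its last target. There are 200 camera calls.

TASK

Set the dough sheeter to thin: swing its thickness lever away from the rollers, past the first hidden notch, until its sprung plunger drops fully into the second notch. Then pick up the wooden tamper and knock the brass lock peg in the lever's hub fully down with it (never push the peg with the gripper itself). Finally stand the tamper upright in the middle of its blue mat again, and leave the star cutter, the ramekin and the jar where they are.

Things in the scene. Friction and masses are not known exactly. Their poses are not given: they have to be found in the camera images.
- sheeter: Dough sheeter, fixed: white gear housing, top 85 mm high, with two steel rollers (top 78 mm) and an end plate (95 mm high) on its +y side. Origin on the lever's vertical axis, at table height; x points away from the robot, y to the rollers. In this frame the housing spans x -180 to 55, y -135 to 135 mm, the rollers y 135 to 340 mm.
- lever_axis (a point): Centre of the lever's dark hub on its vertical axis, 115 mm above the table (hub's top); axes as the sheeter's. Two notches, 13 mm wide, are hidden in the housing below the black curved slot (100 mm radius): the first somewhere between lever angles 0.62 and 0.95 rad (it differs from machine to machine), the second 0.524 rad further on; there is no third.
- lever (a joint): Angle (rad) of the aluminium thickness lever (18 mm wide, top at 105 mm): 0 at the thick stop near the rollers, up to 1.75, growing anticlockwise from above, away from the rollers (thin: narrow end of the orange scale). At angle a it points along (-cos(a-0.873), -sin(a-0.873)) in the sheeter's frame. Light friction; stays where left.
- plunger (a joint): Sprung plunger in the lever, 100 mm from the axis (m): 0 riding on the hidden ring between notches, +0.008 dropped into a notch (the lever is then blocked both ways, 1.5 mm play), -0.007 pulled fully up. The spring pushes it down with 4 N at 0; 7 N pull it fully up. Held at 0 or higher, it passes over a notch.
- plunger_top (a point): Centre of the top of the plunger's black round knob (22 mm diameter, 28 mm high, vertical), 151 mm above the table when the plunger reads 0. The lever's top is 18 mm below the knob's underside then, 10 mm when dropped.
- lever_handle (a point): Centre of the top of the lever's red upright handle post (19 mm diameter, 45 mm high, standing on the lever 160 mm from the axis); top 150 mm above the table.
- lock_peg_top (a point): Centre of the top of the brass lock peg (round head 22 mm diameter, 6 mm thick) in the lever's dark hub, on the lever's axis; 133 mm above the table when fully up, 121 mm when fully down (head on the hub).
- lock_peg (a joint): Depth of the lock peg (m): 0 fully up, 0.012 fully down with its head on the hub. Stiff: needs about 15 N straight down, and stays where it is left.
- tamper: Wooden tamper, loose, about 0.22 kg, standing upright on the blue mat. Origin at the centre of its flat striking face (its underside), z up through the handle. Striking disc 52 mm diameter, 22 mm high; above it a round handle 25 mm diameter from 22 to 96 mm, with a ball end of 30 mm whose top is at 113 mm.
- mat: Round blue silicone mat, fixed, 110 mm diameter, 4 mm thick; origin at the centre of its underside on the table.
- star_cutter: Bystander: steel star-shaped cookie cutter, 84 mm across, 24 mm high; origin at the centre of its underside.
- ramekin: Bystander: white ceramic ramekin, 76 mm across, 45 mm high; origin at the centre of its underside.
- sprinkle_jar: Bystander: amber jar with red cap, 56 mm across, 85 mm high; origin at the centre of its underside.
Things that resemble listed ones, but are neither listed nor needed, are in the scene too. What is shaped like the mat but orange is not meant. What is shaped like the tamper but black is not meant.

How it is judged:
By the outcome, as a careful person would: the job done as asked, in the order asked, and still so for the second after the job is handed in, with the robot touching nothing.
It also fails if it takes over 72 s, if anything falls off the work surface, if the arm or the gripper's body presses on something with over 40 N, if the wrist force passes 120 N, or if a joint passes its speed limit or range.

## Working session

There is one attempt and no reset: what is moved stays moved. The work goes in short steps, Python scripts to look and compute and a tool call to move; the robot and the scene stay as the last step left them, time stands still between calls to the robot, and variables do not carry over. Pictures are saved under pics/ and viewed, at most 10 in all, crops included, and the job is handed in when it is done.

Besides the shell and the picture viewer there is one more tool, called after "Emit:" in YAML: its name, and indented under it one key for each argument. send_rows: Moves the arm, as the interface text tells. Its arguments: {"type":"object","properties":{"targets":{"type":"array"},"squeeze":{"type":"number"}},"required":["targets"]}

```bash
ls; mkdir -p pics
cat > h.py <<'E'
import numpy as np, cv2
from rig import ctrl
def ray(p,uv):
    K=p["camera_matrix"];K=np.array(K);k1=p["k1"];R=np.array(p["R"]);t=np.array(p["t"])
    d=np.array([(uv[0]-K[0,2])/K[0,0],(uv[1]-K[1,2])/K[1,1]]);u=d.copy()
    for _ in range(20): u=d/(1+k1*(u@u))
    return -R.T@t, R.T@np.array([u[0],u[1],1])
def at_z(p,uv,z):
    c,d=ray(p,uv); return c+d*(z-c[2])/d[2]
def proj(p,X):
    K=np.array(p["camera_matrix"]);c=np.array(p["R"])@np.array(X,float)+np.array(p["t"]);u=c[:2]/c[2];u=u*(1+p["k1"]*(u@u))
    return K[:2,:2]@u+K[:2,2]
def save(p,n): cv2.imwrite(f"pics/{n}.png",cv2.cvtColor(p["img"],cv2.COLOR_RGB2BGR))
E
python3 - <<'E'
from h import *
Z=dict(lever_axis=115,plunger_top=151,lever_handle=150,lock_peg_top=133,tamper=4,mat=0,star_cutter=0,ramekin=0,sprinkle_jar=0,sheeter=0)
for cam in("top","scene"):
    p=ctrl.capture(cam);save(p,cam+"0")
    for n,z in Z.items():
        for r in ctrl.landmark_of(n,p)[:3]:
            print(cam,n,round(r["score"],2),np.round(r["point"]),np.round(at_z(p,r["point"],z)[:2],1))
s=ctrl.sense();print(s["time_s"],s["eef_pos"],s["ee_rot"],s["grip_width"])
E
```

```text
pics
top lever_axis 0.88 [251. 160.] [658.8  79.1]
top lever_axis 0.4 [228. 177.] [603.5 153.2]
top plunger_top 0.6 [231. 176.] [599.7 137.2]
top lever_handle 0.77 [221. 187.] [563.8 166.9]
top lock_peg_top 0.6 [384. 202.] [ 502.5 -352.2]
top lock_peg_top 0.39 [251. 156.] [667.4  75.7]
top tamper 0.76 [382. 238.] [ 393.9 -364.7]
top tamper 0.68 [384. 201.] [ 523.6 -375.8]
top tamper 0.64 [253. 157.] [699.9  89.3]
top mat 0.83 [422. 193.] [ 550.9 -515.9]
top mat 0.66 [385. 203.] [ 518.7 -380.6]
top star_cutter 0.65 [202. 250.] [370.3 269.5]
top ramekin 0.66 [350. 243.] [ 380.  -250.1]
top ramekin 0.54 [254. 159.] [691.2  84.6]
top sprinkle_jar 0.83 [383. 164.] [ 662.  -381.6]
top sheeter 0.97 [260. 168.] [659.1  63.2]
top sheeter 0.53 [348. 243.] [ 379.5 -242.3]
scene lever_axis 0.95 [348. 260.] [667.3  65.7]
scene plunger_top 0.49 [386. 243.] [593.4 135.8]
scene lever_handle 0.89 [409. 241.] [554.2 187.5]
scene lock_peg_top 0.48 [348. 252.] [657.4  58.6]
scene tamper 0.78 [269. 191.] [ 415.6 -364. ]
scene tamper 0.75 [251. 211.] [ 535.1 -351.8]
scene mat 0.78 [206. 200.] [ 561.7 -519.3]
scene mat 0.6 [248. 209.] [ 529.8 -370.9]
scene star_cutter 0.82 [449. 245.] [349.3 258.4]
scene ramekin 0.55 [306. 193.] [ 356.4 -250. ]
scene ramekin 0.2 [350. 290.] [667.2  79.4]
scene sprinkle_jar 0.58 [223. 231.] [ 657.2 -374. ]
scene sheeter 0.75 [347. 291.] [674.2  72.7]
scene sheeter 0.22 [249. 211.] [ 533.9 -361.9]
1.1 [ 124.69066988 -509.97182561  231.29136106] [-1.33045596e-05  9.92818389e-01  1.19631295e-01  8.13730768e-06] 0.9981460641447008
```

View pics/top0.png

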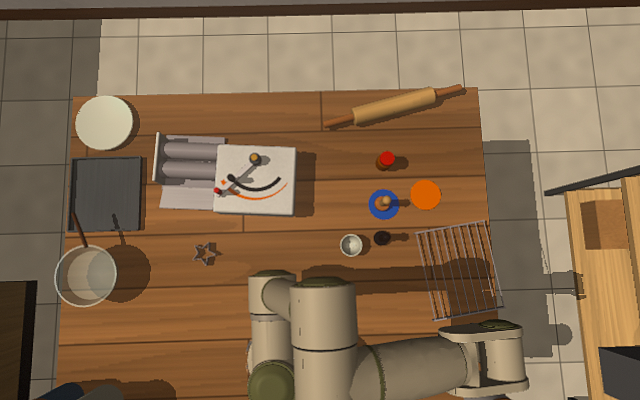

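View pics/scene0.png

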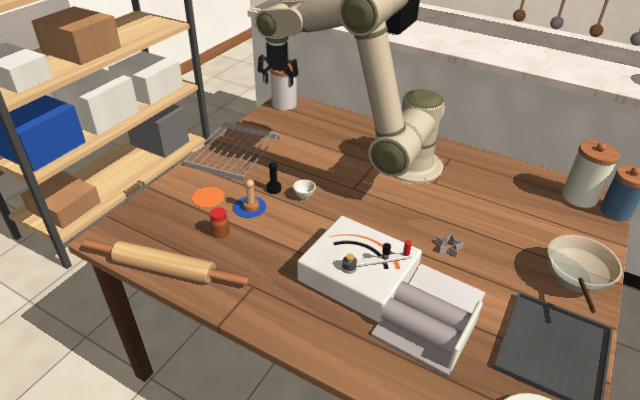

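```bash
cat >> h.py <<'E'
def pose():
    s=ctrl.sense();w,x,y,z=s["ee_rot"];X=np.array([1-2*(y*y+z*z),2*(x*y+w*z)])
    return np.array([*s["eef_pos"],np.arctan2(X[1],X[0])]),s
def twist(a,b,n):
    """constant row (tool frame, m/rad) from pose a to b = x,y,z,yaw(of tool x), tool down, n rows"""
    a=np.array(a,float);b=np.array(b,float);th=(b[3]-a[3])/n
    s=sum(np.exp(1j*(a[3]+k*th)) for k in range(n)); v=complex(b[0]-a[0],b[1]-a[1])/s
    return np.round([v.real/1e3,-v.imag/1e3,-(b[2]-a[2])/n/1e3,0,0,-th],5)
def st():
    p,s=pose();print("t",round(s["time_s"],2),"pose",np.round(p,2),"F",np.round(s["force"],1),"w",round(s["grip_width"],3),"gf",round(s["grip_force"],1),"q",np.round(s["joints"],2))
E
python3 - <<'E'
from h import *
p=ctrl.capture("wrist");P,s=pose()
R=np.array(p["R"]);c=-R.T@np.array(p["t"]);e=c-P[:3]
ex=np.array([np.cos(P[3]),np.sin(P[3])]);ey=np.array([ex[1],-ex[0]])
print("cam in tool",e[:2]@ex,e[:2]@ey,-e[2]," fwd",R[2],p["camera_matrix"][0][0])
print(P,twist(P,[585,125,300,2.37],20))
E
```

```text
cam in tool 77.83636823579371 -0.39393343028142813 -143.600827715194  fwd [-0.29696038 -0.07305068 -0.95209145] 292.53175984630747
[ 1.24685007e+02 -5.09988107e+02  2.31292255e+02  2.39817968e-01] [ 0.04547  0.01447 -0.00344  0.       0.      -0.10651]
```

Emit:
send_rows:
  targets:
    - [-1, 0.0455, 0.0145, -0.0034, 0, 0, -0.1065]
    - [-1, 0.0455, 0.0145, -0.0034, 0, 0, -0.1065]
    - [-1, 0.0455, 0.0145, -0.0034, 0, 0, -0.1065]
    - [-1, 0.0455, 0.0145, -0.0034, 0, 0, -0.1065]
    - [-1, 0.0455, 0.0145, -0.0034, 0, 0, -0.1065]
    - [-1, 0.0455, 0.0145, -0.0034, 0, 0, -0.1065]
    - [-1, 0.0455, 0.0145, -0.0034, 0, 0, -0.1065]
    - [-1, 0.0455, 0.0145, -0.0034, 0, 0, -0.1065]
    - [-1, 0.0455, 0.0145, -0.0034, 0, 0, -0.1065]
    - [-1, 0.0455, 0.0145, -0.0034, 0, 0, -0.1065]

```text
time_s: 2.4
eef_pos: [543.4, -327.0, 265.1]
ee_rot: [-0.0, 0.794, 0.608, -0.0]
force: [0.5, 0.0, 0.4]
grip_width: 1.003
grip_force: 0.0
```

Emit:
send_rows:
  targets:
    - [-1, 0.0455, 0.0145, -0.0034, 0, 0, -0.1065]
    - [-1, 0.0455, 0.0145, -0.0034, 0, 0, -0.1065]
    - [-1, 0.0455, 0.0145, -0.0034, 0, 0, -0.1065]
    - [-1, 0.0455, 0.0145, -0.0034, 0, 0, -0.1065]
    - [-1, 0.0455, 0.0145, -0.0034, 0, 0, -0.1065]
    - [-1, 0.0455, 0.0145, -0.0034, 0, 0, -0.1065]
    - [-1, 0.0455, 0.0145, -0.0034, 0, 0, -0.1065]
    - [-1, 0.0455, 0.0145, -0.0034, 0, 0, -0.1065]
    - [-1, 0.0455, 0.0145, -0.0034, 0, 0, -0.1065]
    - [-1, 0.0455, 0.0145, -0.0034, 0, 0, -0.1065]

```text
time_s: 3.65
eef_pos: [585.2, 126.8, 299.2]
ee_rot: [-0.0, 0.375, 0.927, 0.0]
force: [0.7, 0.9, -0.1]
grip_width: 0.998
grip_force: 0.0
```

Run:
```python
from h import *
st()
p=ctrl.capture("wrist");save(p,"w1")
for n,z in dict(lever_axis=115,plunger_top=151,lever_handle=150,lock_peg_top=133,sheeter=0).items():
    for r in ctrl.landmark_of(n,p)[:2]: print(n,round(r["score"],2),np.round(r["point"],1),np.round(at_z(p,r["point"],z)[:2],1))
for n in("plunger","lock_peg","lever_handle"):
    for r in ctrl.boxes_of(n,p)[:2]: print(n,round(r["score"],2),np.round(r["extent"],1))
```

```text
t 3.65 pose [585.15 126.77 299.21   2.37] F [ 0.7  0.9 -0.1] w 0.998 gf 0.0 q [ 0.02  0.45  1.13  0.    1.56 -0.78]
lever_axis 0.8 [332.4 253.1] [670.8  67.4]
plunger_top 0.59 [335.3 183.6] [598.4 137.4]
lever_handle 0.93 [340.5 125.8] [559.4 181. ]
lock_peg_top 0.77 [328.9 257.3] [664.1  66.8]
sheeter 0.61 [328.2 219.3] [671.   64.9]
plunger 0.88 [326.9 170.6  23.   19.5]
lock_peg 0.57 [322.3 247.5  17.9  19.9]
lock_peg 0.27 [ 41.  304.6  64.5  65.8]
lever_handle 0.97 [314.7 107.5  34.3 158.8]
```

View pics/w1.png

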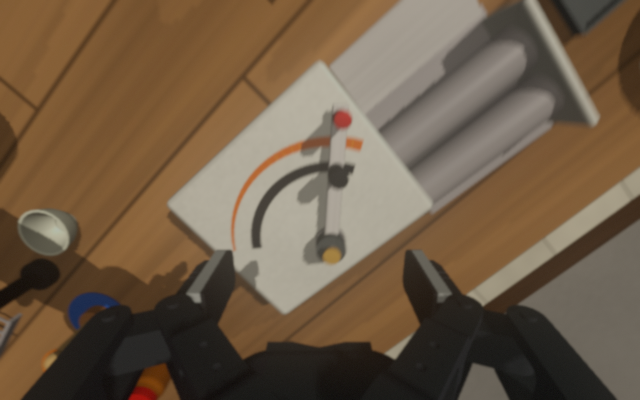

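```bash
cat >> h.py <<'E'
def blob(p,mask,near,rad=25):
    n,l,s,c=cv2.connectedComponentsWithStats(mask.astype(np.uint8));best=None
    for i in range(1,n):
        if s[i,4]>15 and np.hypot(*(c[i]-near))<rad and (best is None or s[i,4]>s[best,4]): best=i
    return None if best is None else (c[best],s[best])
E
python3 - <<'E'
from h import *
p=ctrl.capture("wrist");I=p["img"].astype(int);r,g,b=I[...,0],I[...,1],I[...,2]
res={}
for n,m,nr,z in(("handle",(r>130)&(g<75)&(b<75),(342,119),150),("peg",(r-b>60)&(g>90),(331,255),133),("knob",(r<60)&(g<60)&(b<60),(337,172),151)):
    q=blob(p,m,np.array(nr))
    if q: res[n]=at_z(p,q[0],z)[:2];print(n,np.round(q[0],1),q[1],np.round(res[n],1))
A=res["peg"]
for k in res:
    d=res[k]-A;print(k,np.hypot(*d),np.arctan2(d[1],d[0]))
# housing corners at z=85
for uv in((321,61),(432,210),(284,314),(169,204)): print(uv,np.round(at_z(p,uv,85)[:2],1))
v=I[165:182,318:362].mean(2).astype(int)[::2,::2];print(v)
E
```

```text
handle [342.3 119.1] [335 111  16  17 217] [557.1 184.1]
peg [331.7 255.6] [323 248  18  16 225] [665.2  67.9]
handle 158.7768419416007 2.3203310064329705
peg 0.0 0.0
(321, 61) [500.3 211.4]
(432, 210) [729.7 190.6]
(284, 314) [707.5 -67.3]
(169, 204) [483.6 -48.7]
[[ 62  61  59  60  60  75 107  81  70  67  66  81 125 105  64  64  67  77
  101 159 169 169]
 [ 61  60  60  60  59  69  74  63  59  59  61  61  69  69  63  62  61  63
  112 166 170 170]
 [ 62  60  59  59  59  62  60  58  59  59  60  60  59  60  61  62  62  68
  134 169 170 170]
 [ 70  66  71  76  78  69  59  60  60  62  63  64  64  63  61  63  62  76
  151 170 170 170]
 [132 104 105 108 108  77  59  60  62  62  63  63  64  64  64  88  99 108
  161 170 170 170]
 [122 112 111 112 110  78  60  61  61  63  62  63  62  62  65 120 160 158
  168 170 170 170]
 [112 112 112 112 111  81  60  61  61  62  63  62  61  62  62 110 165 169
  170 170 170 170]
 [112 112 113 113 111  82  61  62  61  63  61  61  61  62  63  94 159 169
  169 170 170 169]
 [112 112 112 112 112  88  61  61  60  62  62  62  62  62  63 110 165 168
  169 169 169 169]]
```

Run:
```python
from h import *
P,s=pose();print(twist(P,[597,141,116,2.32],8))
```

```text
[0.00051 0.00244 0.02288 0.      0.      0.00603]
```

Emit:
send_rows:
  targets:
    - [-1, 0.0005, 0.0024, 0.023, 0, 0, 0.006]
    - [-1, 0.0005, 0.0024, 0.023, 0, 0, 0.006]
    - [-1, 0.0005, 0.0024, 0.023, 0, 0, 0.006]
    - [-1, 0.0005, 0.0024, 0.023, 0, 0, 0.006]
    - [-1, 0.0005, 0.0024, 0.023, 0, 0, 0.006]
    - [-1, 0.0005, 0.0024, 0.023, 0, 0, 0.006]
    - [-1, 0.0005, 0.0024, 0.023, 0, 0, 0.006]
    - [-1, 0.0005, 0.0024, 0.022, 0, 0, 0.006]
    - [-0.2, 0, 0, 0, 0, 0, 0]
    - [-0.2, 0, 0, 0, 0, 0, 0]
  squeeze: 40

```text
time_s: 5.4
eef_pos: [597.0, 141.3, 117.3]
ee_rot: [0.001, 0.399, 0.917, 0.0]
force: [-0.5, 0.9, -0.4]
grip_width: 0.611
grip_force: 0.0
```

Run:
```python
from h import *
st()
p=ctrl.capture("wrist");save(p,"w2")
```

```text
t 5.4 pose [597.04 141.31 117.28   2.32] F [-0.5  0.9 -0.4] w 0.611 gf 0.0 q [ 0.04  0.61  1.36 -0.    1.17 -0.71]
```

View pics/w2.png

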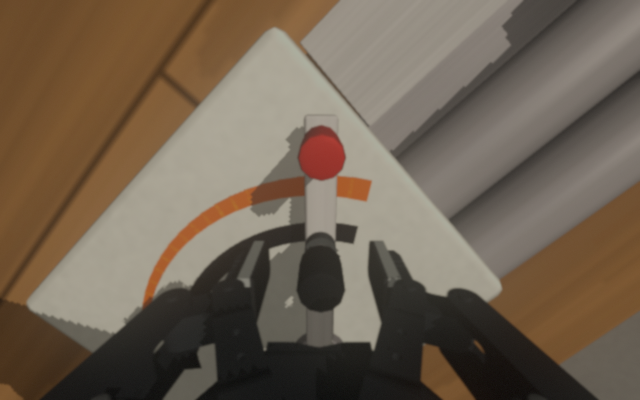

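Emit:
send_rows:
  targets:
    - [1, 0, 0, 0, 0, 0, 0]
    - [1, 0, 0, 0, 0, 0, 0]
    - [1, 0, 0, 0, 0, 0, 0]
    - [1, 0, 0, 0, 0, 0, 0]
    - [1, 0, 0, 0, 0, 0, 0]
    - [1, 0, 0, 0, 0, 0, 0]
    - [1, 0, 0, -0.001, 0, 0, 0]
    - [1, 0, 0, -0.0015, 0, 0, 0]
    - [1, 0, 0, -0.0015, 0, 0, 0]
    - [1, 0, 0, 0, 0, 0, 0]
  squeeze: 45

```text
time_s: 6.7
eef_pos: [596.5, 141.5, 120.0]
ee_rot: [-0.0, 0.399, 0.917, -0.0]
force: [4.0, 0.7, -6.5]
grip_width: 0.243
grip_force: 44.2
```

Run:
```python
from h import *
st()
p=ctrl.capture("wrist")
c=[at_z(p,uv,85)[:2] for uv in((277,29),(29,303),(501,287))];print(np.round(c,1))
d=c[1]-c[0];print("yaw from y edge",np.arctan2(d[1],d[0])+np.pi/2);d=c[2]-c[0];print("x edge",np.arctan2(d[1],d[0]))
I=p["img"].astype(int);r,g,b=I[...,0],I[...,1],I[...,2]
q=blob(p,(r>150)&(g<85)&(b<85),np.array((322,155)));print(q,np.round(at_z(p,q[0],150),1))
```

```text
t 6.7 pose [596.5  141.49 120.     2.32] F [ 4.   0.7 -6.5] w 0.243 gf 44.2 q [ 0.04  0.6   1.36 -0.    1.18 -0.71]
[[500.1 211.2]
 [481.4 -50.6]
 [724.6 195.6]]
yaw from y edge -0.07136044048401646
x edge -0.0692558672014943
(array([321.81763285, 150.64855072]), array([302, 136,  38,  32, 828], dtype=int32)) [555.6 186.5 150. ]
```

Emit:
send_rows:
  targets:
    - [1, -0.0001, -0.00465, 0, 0, 0, -0.0465]
    - [1, -0.0001, -0.00465, 0, 0, 0, -0.0465]
    - [1, -0.0001, -0.00465, 0, 0, 0, -0.0465]
    - [1, -0.0001, -0.00465, 0, 0, 0, -0.0465]
    - [1, -0.0001, -0.00465, 0, 0, 0, -0.0465]
    - [1, -0.0001, -0.00465, 0, 0, 0, -0.0465]
    - [1, -0.0001, -0.00465, 0, 0, 0, -0.0465]
    - [1, -0.0001, -0.00465, 0, 0, 0, -0.0465]
    - [1, -0.0001, -0.00465, 0, 0, 0, -0.0465]
    - [1, -0.0001, -0.00465, 0, 0, 0, -0.0465]

```text
time_s: 8.0
eef_pos: [570.9, 102.9, 120.1]
ee_rot: [-0.0, 0.176, 0.984, -0.0]
force: [4.6, 0.6, -6.4]
grip_width: 0.243
grip_force: 44.2
```

```bash
cat >> h.py <<'E'
A=np.array([665.7,68]);YAW=-0.074
def handle(p,z=150):
    I=p["img"].astype(int);r,g,b=I[...,0],I[...,1],I[...,2]
    q=blob(p,(r>130)&(g<85)&(b<85),np.array((320,160)),90)
    if not q: print("no handle");return
    X=at_z(p,q[0],z)[:2];d=X-A;print("handle",np.round(q[0],1),np.round(X,1),"dist",round(np.hypot(*d),1),"a",round((np.arctan2(d[1],d[0])%(2*np.pi))-np.pi+.873-YAW,3))
E
python3 - <<'E'
from h import *
st();P,s=pose();d=P[:2]-A;print(np.hypot(*d),np.arctan2(d[1],d[0])%6.283-np.pi+.873-YAW)
handle(ctrl.capture("wrist"))
E
```

```text
t 8.0 pose [570.86 102.94 120.14   2.79] F [ 4.6  0.6 -6.4] w 0.243 gf 44.2 q [-0.02  0.54  1.47 -0.    1.14 -1.24]
101.07251878320578 0.5939723902808968
handle [319.9 156.9] [516.1 123.6] dist 159.6 a 0.591
```

Emit:
send_rows:
  targets:
    - [1, -0.0001, -0.0046, 0, 0, 0, -0.0455]
    - [1, -0.0001, -0.0046, 0, 0, 0, -0.0455]
    - [1, -0.0001, -0.0046, 0, 0, 0, -0.0455]
    - [1, -0.0001, -0.0046, 0, 0, 0, -0.0455]
    - [1, -0.0001, -0.0046, 0, 0, 0, -0.0455]
    - [1, -0.0001, -0.0046, 0, 0, 0, -0.0455]
    - [1, -0.0001, -0.0046, 0, 0, 0, -0.0455]
    - [1, -0.0001, -0.0046, 0, 0, 0, -0.0455]
    - [1, -0.0001, -0.0046, 0, 0, 0, -0.0455]
    - [1, -0.0001, -0.0046, 0, 0, 0, -0.0455]

```text
time_s: 9.3
eef_pos: [564.9, 57.9, 120.2]
ee_rot: [-0.0, -0.05, 0.999, 0.0]
force: [2.9, -0.9, -6.6]
grip_width: 0.246
grip_force: 44.4
```

Run:
```python
from h import *
st();P,s=pose();d=P[:2]-A;print(np.hypot(*d),np.arctan2(d[1],d[0])%6.283-np.pi+.873-YAW)
handle(ctrl.capture("wrist"))
```

```text
t 9.3 pose [564.88  57.9  120.21  -3.04] F [ 2.9 -0.9 -6.6] w 0.246 gf 44.4 q [-0.1   0.51  1.51  0.    1.12 -1.78]
101.32063831985221 1.0467055769263518
handle [320.5 156.8] [506.6  53. ] dist 159.8 a 1.041
```

Emit:
send_rows:
  targets:
    - [1, 0, 0, 0.0015, 0, 0, 0]
    - [1, 0, 0, 0.0015, 0, 0, 0]
    - [0.15, 0, 0, 0, 0, 0, 0]
    - [0.15, 0, 0, 0, 0, 0, 0]
    - [0.15, 0, 0, 0, 0, 0, 0]
    - [0.15, 0, -0.0015, 0, 0, 0, -0.015]
    - [0.15, 0, -0.0015, 0, 0, 0, -0.015]
    - [0.15, 0, -0.0015, 0, 0, 0, -0.015]
    - [0.15, 0, -0.0015, 0, 0, 0, -0.015]
    - [0.15, 0, 0, 0, 0, 0, 0]
  squeeze: 20

```text
time_s: 10.6
eef_pos: [565.9, 51.9, 117.3]
ee_rot: [0.0, -0.08, 0.997, 0.0]
force: [-0.7, 0.2, 0.6]
grip_width: 0.431
grip_force: 0.0
```

```bash
cat >> h.py <<'E'
def chk():
    st();P,s=pose();d=P[:2]-A;print("tcp r",round(np.hypot(*d),1),"a",round(np.arctan2(d[1],d[0])%6.283-np.pi+.873-YAW,3))
    p=ctrl.capture("wrist");handle(p);return p
E
python3 - <<'E'
from h import *
p=chk();save(p,"w3")
E
```

```text
t 10.6 pose [565.85  51.94 117.3   -2.98] F [-0.7  0.2  0.6] w 0.431 gf 0.0 q [-0.11  0.52  1.51  0.    1.11 -1.85]
tcp r 101.1 a 1.106
handle [344.8 158.5] [506.6  52.7] dist 159.8 a 1.043
```

View pics/w3.png

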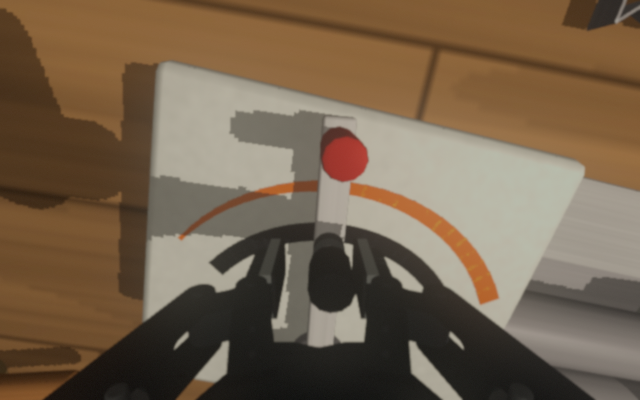

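Emit:
send_rows:
  targets:
    - [0.15, 0, -0.001, 0, 0, 0, -0.01]
    - [0.15, 0, -0.001, 0, 0, 0, -0.01]
    - [0.15, 0, -0.001, 0, 0, 0, -0.01]
    - [0.15, 0, -0.001, 0, 0, 0, -0.01]
    - [0.15, 0, -0.001, 0, 0, 0, -0.01]
    - [0.15, 0, -0.001, 0, 0, 0, -0.01]
    - [0.15, 0, -0.001, 0, 0, 0, -0.01]
    - [0.15, 0, -0.001, 0, 0, 0, -0.01]
    - [0.15, 0, -0.001, 0, 0, 0, -0.01]
    - [0.15, 0, 0, 0, 0, 0, 0]

```text
time_s: 11.9
eef_pos: [567.6, 43.1, 117.3]
ee_rot: [-0.0, -0.125, 0.992, -0.0]
force: [-1.5, 3.6, 0.6]
grip_width: 0.426
grip_force: 1.6
```

```bash
python3 -c "
from h import *
chk()"
```

```text
t 11.9 pose [567.57  43.1  117.29  -2.89] F [-1.5  3.6  0.6] w 0.426 gf 1.6 q [-0.13  0.52  1.51 -0.    1.12 -1.95]
tcp r 101.2 a 1.195
handle [351.3 159. ] [508.1  41.1] dist 159.9 a 1.116
```

Emit:
send_rows:
  targets:
    - [0.15, 0, -0.001, 0, 0, 0, -0.01]
    - [0.15, 0, -0.001, 0, 0, 0, -0.01]
    - [0.15, 0, -0.001, 0, 0, 0, -0.01]
    - [0.15, 0, -0.001, 0, 0, 0, -0.01]
    - [0.15, 0, -0.001, 0, 0, 0, -0.01]
    - [0.15, 0, -0.001, 0, 0, 0, -0.01]
    - [0.15, 0, -0.001, 0, 0, 0, -0.01]
    - [0.15, 0, -0.001, 0, 0, 0, -0.01]
    - [0.15, 0, -0.001, 0, 0, 0, -0.01]
    - [0.15, 0, 0, 0, 0, 0, 0]

```text
time_s: 13.2
eef_pos: [570.1, 34.5, 117.3]
ee_rot: [-0.0, -0.169, 0.986, -0.0]
force: [-2.4, 2.5, 0.8]
grip_width: 0.428
grip_force: 1.8
```

```bash
python3 -c "
from h import *
chk()"
```

```text
t 13.2 pose [570.15  34.5  117.29  -2.8 ] F [-2.4  2.5  0.8] w 0.428 gf 1.8 q [-0.14  0.52  1.5  -0.    1.12 -2.06]
tcp r 101.3 a 1.284
handle [351.5 158.8] [511.   27.3] dist 160.0 a 1.204
```

Emit:
send_rows:
  targets:
    - [0.15, 0, -0.001, 0, 0, 0, -0.01]
    - [0.15, 0, -0.001, 0, 0, 0, -0.01]
    - [0.15, 0, -0.001, 0, 0, 0, -0.01]
    - [0.15, 0, -0.001, 0, 0, 0, -0.01]
    - [0.15, 0, -0.001, 0, 0, 0, -0.01]
    - [0.15, 0, -0.001, 0, 0, 0, -0.01]
    - [0.15, 0, -0.001, 0, 0, 0, -0.01]
    - [0.15, 0, -0.001, 0, 0, 0, -0.01]
    - [0.15, 0, -0.001, 0, 0, 0, -0.01]
    - [0.15, 0, 0, 0, 0, 0, 0]

```text
time_s: 14.5
eef_pos: [573.5, 26.1, 117.3]
ee_rot: [-0.0, -0.214, 0.977, -0.0]
force: [-3.8, 2.1, 2.0]
grip_width: 0.427
grip_force: 1.9
```

```bash
python3 -c "
from h import *
chk()"
```

```text
t 14.5 pose [573.49  26.11 117.28  -2.71] F [-3.8  2.1  2. ] w 0.427 gf 1.9 q [-0.16  0.53  1.49 -0.    1.12 -2.16]
tcp r 101.3 a 1.373
handle [351.7 158.5] [515.1  13.7] dist 160.1 a 1.293
```

Emit:
send_rows:
  targets:
    - [0.15, 0, -0.001, 0, 0, 0, -0.01]
    - [0.15, 0, -0.001, 0, 0, 0, -0.01]
    - [0.15, 0, -0.001, 0, 0, 0, -0.01]
    - [0.15, 0, -0.001, 0, 0, 0, -0.01]
    - [0.15, 0, -0.001, 0, 0, 0, -0.01]
    - [0.15, 0, -0.001, 0, 0, 0, -0.01]
    - [0.15, 0, -0.001, 0, 0, 0, -0.01]
    - [0.15, 0, -0.001, 0, 0, 0, -0.01]
    - [0.15, 0, -0.001, 0, 0, 0, -0.01]
    - [0.15, 0, 0, 0, 0, 0, 0]

```text
time_s: 15.8
eef_pos: [577.9, 18.0, 117.4]
ee_rot: [0.0, -0.257, 0.966, -0.0]
force: [0.1, 0.4, -0.3]
grip_width: 0.429
grip_force: 0.2
```

```bash
python3 -c "
from h import *
chk()"
```

```text
t 15.8 pose [577.95  17.96 117.44  -2.62] F [ 0.1  0.4 -0.3] w 0.429 gf 0.2 q [-0.17  0.54  1.48 -0.    1.13 -2.26]
tcp r 101.0 a 1.465
handle [350.9 157.4] [ 5.207e+02 -1.000e-01] dist 160.2 a 1.386
```

Emit:
send_rows:
  targets:
    - [0.15, 0, -0.001, 0, 0, 0, -0.01]
    - [0.15, 0, -0.001, 0, 0, 0, -0.01]
    - [0.15, 0, -0.001, 0, 0, 0, -0.01]
    - [0.15, 0, 0, 0, 0, 0, 0]
    - [0.15, 0, 0, 0, 0, 0, 0]
    - [0.15, 0, 0, 0, 0, 0, 0]
    - [0.15, 0, 0, 0, 0, 0, 0]
    - [0.15, 0, 0, 0, 0, 0, 0]
    - [0.15, 0, 0, 0, 0, 0, 0]
    - [0.15, 0, 0, 0, 0, 0, 0]

```text
time_s: 17.1
eef_pos: [579.0, 16.6, 117.4]
ee_rot: [0.0, -0.272, 0.962, 0.001]
force: [-1.4, 5.7, 1.3]
grip_width: 0.422
grip_force: 3.1
```

```bash
python3 -c "
from h import *
save(chk(),'w4')"
```

```text
t 17.1 pose [578.98  16.56 117.43  -2.59] F [-1.4  5.7  1.3] w 0.422 gf 3.1 q [-0.17  0.54  1.48  0.    1.13 -2.3 ]
tcp r 100.8 a 1.482
handle [353.8 157.4] [521.8  -2.3] dist 160.2 a 1.401
```

View pics/w4.png

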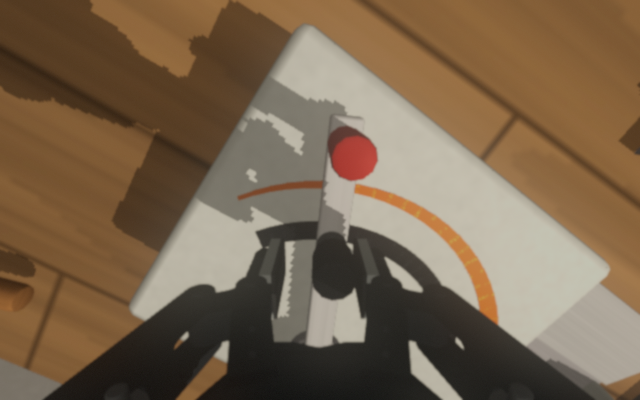

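Emit:
send_rows:
  targets:
    - [0.15, 0, -0.001, 0, 0, 0, 0]
    - [0.15, 0, -0.001, 0, 0, 0, 0]
    - [0.15, 0, -0.001, 0, 0, 0, 0]
    - [0.15, 0, 0, 0, 0, 0, 0]
    - [0.15, 0, 0, 0, 0, 0, 0]
    - [0.15, 0, 0, 0, 0, 0, 0]
    - [0.15, 0, 0, 0, 0, 0, 0]
    - [0.15, 0, 0, 0, 0, 0, 0]
    - [0.15, 0, 0, 0, 0, 0, 0]
    - [0.15, 0, 0, 0, 0, 0, 0]

```text
time_s: 18.4
eef_pos: [579.2, 16.1, 117.3]
ee_rot: [-0.001, -0.272, 0.962, 0.003]
force: [-8.6, 17.6, 6.7]
grip_width: 0.428
grip_force: 9.1
```

```bash
python3 -c "
from h import *
chk()"
```

```text
t 18.4 pose [579.23  16.1  117.31  -2.59] F [-8.6 17.6  6.7] w 0.428 gf 9.1 q [-0.18  0.54  1.47  0.    1.13 -2.3 ]
tcp r 100.8 a 1.487
handle [355.  157.3] [521.9  -2.5] dist 160.2 a 1.403
```

Emit:
send_rows:
  targets:
    - [0.15, 0, 0.006, 0, 0, 0, 0]
    - [0.15, 0, 0.006, 0, 0, 0, 0]
    - [-1, 0, 0, 0, 0, 0, 0]
    - [-1, 0, 0, 0, 0, 0, 0]
    - [-1, 0, 0, -0.01, 0, 0, 0]
    - [-1, 0, 0, -0.02, 0, 0, 0]
    - [-1, 0, 0, -0.035, 0, 0, 0]
    - [-1, 0, 0, -0.04, 0, 0, 0]
    - [-1, 0, 0, -0.035, 0, 0, 0]
    - [-1, 0, 0, 0, 0, 0, 0]

```text
time_s: 19.7
eef_pos: [575.3, 23.1, 260.7]
ee_rot: [0.003, -0.272, 0.962, -0.001]
force: [-0.0, 0.4, -0.8]
grip_width: 0.999
grip_force: 0.0
```

Run:
```python
from h import *
p=chk();save(p,"w5")
for n in("plunger_top","lock_peg_top","lever_handle"):
    r=ctrl.landmark_of(n,p)[0];print(n,r["score"],np.round(r["point"]))
# expected knob-top pixels for z=151/143 and handle angle
an=np.pi+1.40-.873+YAW
for R_,z in((100,151),(100,143),(160,150),(0,133)): print(R_,z,np.round(proj(p,[*(A+R_*np.array([np.cos(an),np.sin(an)])),z]),1))
P,s=pose();print(P,twist(P,[520,-378,250,P[3]-1.41],10))
```

```text
t 19.7 pose [575.34  23.07 260.7   -2.59] F [-0.   0.4 -0.8] w 0.999 gf 0.0 q [-0.16  0.4   1.29 -0.    1.44 -2.28]
tcp r 100.9 a 1.408
handle [326.2 125.6] [521.8  -2.3] dist 160.2 a 1.402
plunger_top 0.64 [319. 192.]
lock_peg_top 0.81 [307. 278.]
lever_handle 0.77 [325. 125.]
100 151 [319.7 193.4]
100 143 [319.7 190.7]
160 150 [326.5 125.9]
0 133 [310.7 276.6]
[574.0314039   23.28944989 256.30915665  -2.59151021] [ 0.00217 -0.04396  0.00063  0.       0.       0.141  ]
```

```bash
python3 -c "
import cv2;i=cv2.imread('pics/w5.png');cv2.imwrite('pics/w5c.png',cv2.resize(i[60:320,180:460],None,fx=2,fy=2,interpolation=2))"
```

```text
(no output)
```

View pics/w5c.png

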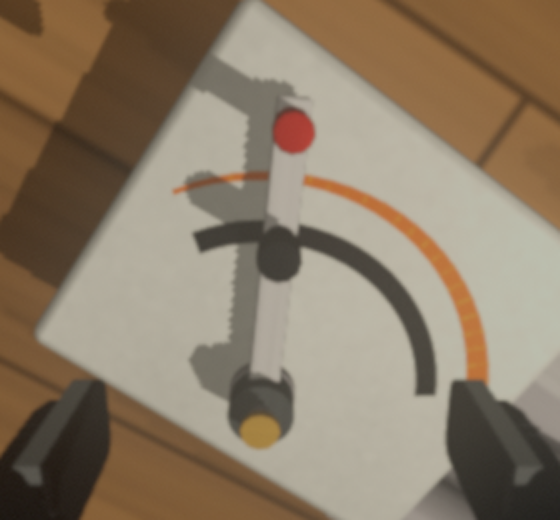

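Emit:
send_rows:
  targets:
    - [-1, 0.0022, -0.044, 0.0006, 0, 0, 0.141]
    - [-1, 0.0022, -0.044, 0.0006, 0, 0, 0.141]
    - [-1, 0.0022, -0.044, 0.0006, 0, 0, 0.141]
    - [-1, 0.0022, -0.044, 0.0006, 0, 0, 0.141]
    - [-1, 0.0022, -0.044, 0.0006, 0, 0, 0.141]
    - [-1, 0.0022, -0.044, 0.0006, 0, 0, 0.141]
    - [-1, 0.0022, -0.044, 0.0006, 0, 0, 0.141]
    - [-1, 0.0022, -0.044, 0.0006, 0, 0, 0.141]
    - [-1, 0.0022, -0.044, 0.0006, 0, 0, 0.141]
    - [-1, 0.0022, -0.044, 0.0006, 0, 0, 0.141]

```text
time_s: 21.15
eef_pos: [519.0, -379.4, 249.9]
ee_rot: [-0.001, 0.419, 0.908, 0.0]
force: [0.3, 0.6, -0.4]
grip_width: 1.001
grip_force: 0.0
```

Run:
```python
from h import *
ctrl.capture("wrist");p=ctrl.capture("wrist");st();save(p,"w6")
for n,z in dict(tamper=4,mat=4).items():
    for r in ctrl.landmark_of(n,p)[:2]: print(n,round(r["score"],2),np.round(r["point"]),np.round(at_z(p,r["point"],z)[:2],1))
I=p["img"].astype(int);r,g,b=I[...,0],I[...,1],I[...,2]
m=((b>r+40)&(b>g+25)).astype(np.uint8);cs,_=cv2.findContours(m,0,2);c=max(cs,key=cv2.contourArea);print("mat bbox",cv2.boundingRect(c))
h=cv2.convexHull(c)[:,0,:];W=np.array([at_z(p,q,4)[:2] for q in h]);print(np.round(W,0).tolist())
(o,rad)=cv2.minEnclosingCircle(W.astype(np.float32));print("mat",o,rad)
```

```text
t 21.25 pose [ 517.38 -381.18  250.08    2.27] F [-0.2  0.1  1. ] w 1.001 gf 0.0 q [-0.82  0.57  1.06 -0.    1.51 -1.52]
tamper 0.98 [262.  90.] [ 399.8 -357.7]
tamper 0.62 [329. 152.] [ 516.4 -363.6]
mat 0.89 [275. 248.] [ 546.3 -523.6]
mat 0.65 [324. 159.] [ 516.6 -374.8]
mat bbox (284, 117, 80, 80)
[[482.0, -333.0], [490.0, -327.0], [495.0, -325.0], [499.0, -324.0], [505.0, -322.0], [512.0, -321.0], [525.0, -322.0], [530.0, -323.0], [541.0, -327.0], [548.0, -331.0], [561.0, -345.0], [565.0, -351.0], [567.0, -358.0], [569.0, -364.0], [570.0, -369.0], [569.0, -387.0], [566.0, -394.0], [565.0, -397.0], [562.0, -404.0], [557.0, -410.0], [541.0, -423.0], [533.0, -426.0], [506.0, -428.0], [504.0, -428.0], [494.0, -424.0], [485.0, -419.0], [481.0, -416.0], [468.0, -400.0], [466.0, -395.0], [465.0, -391.0], [462.0, -379.0], [462.0, -369.0], [463.0, -365.0], [466.0, -354.0], [469.0, -348.0], [474.0, -341.0], [480.0, -335.0]]
mat (516.01025390625, -374.84417724609375) 54.20277404785156
```

View pics/w6.png

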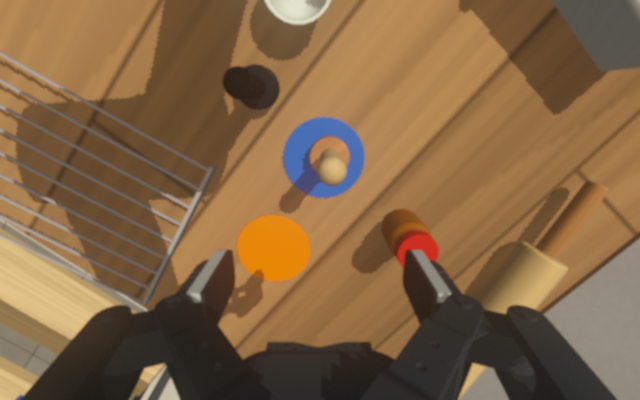

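Run:
```python
from h import *
p=ctrl.capture("wrist");I=p["img"].astype(int);r,g,b=I[...,0],I[...,1],I[...,2]
for y in range(130,190,3): print(y,[tuple(I[y,x]//10) for x in range(310,356,5)])
print(np.round(at_z(p,(329.5,154),26),1),np.round(at_z(p,(332,169),102),1))
P,s=pose();print(P)
```

```text
130 [(np.int64(7), np.int64(11), np.int64(17)), (np.int64(7), np.int64(11), np.int64(18)), (np.int64(7), np.int64(11), np.int64(18)), (np.int64(7), np.int64(11), np.int64(17)), (np.int64(7), np.int64(11), np.int64(18)), (np.int64(7), np.int64(11), np.int64(18)), (np.int64(7), np.int64(11), np.int64(18)), (np.int64(7), np.int64(11), np.int64(18)), (np.int64(16), np.int64(12), np.int64(9)), (np.int64(17), np.int64(13), np.int64(8))]
133 [(np.int64(7), np.int64(11), np.int64(18)), (np.int64(7), np.int64(11), np.int64(18)), (np.int64(7), np.int64(11), np.int64(18)), (np.int64(7), np.int64(11), np.int64(18)), (np.int64(7), np.int64(11), np.int64(18)), (np.int64(7), np.int64(11), np.int64(18)), (np.int64(7), np.int64(11), np.int64(18)), (np.int64(7), np.int64(11), np.int64(18)), (np.int64(11), np.int64(12), np.int64(16)), (np.int64(18), np.int64(13), np.int64(8))]
136 [(np.int64(7), np.int64(11), np.int64(18)), (np.int64(7), np.int64(10), np.int64(17)), (np.int64(10), np.int64(10), np.int64(14)), (np.int64(12), np.int64(10), np.int64(13)), (np.int64(10), np.int64(11), np.int64(16)), (np.in
[... 7030 characters left out ...]
, np.int64(10), np.int64(17)), (np.int64(7), np.int64(10), np.int64(17)), (np.int64(16), np.int64(12), np.int64(11)), (np.int64(18), np.int64(13), np.int64(9))]
187 [(np.int64(7), np.int64(10), np.int64(17)), (np.int64(7), np.int64(10), np.int64(17)), (np.int64(7), np.int64(10), np.int64(17)), (np.int64(8), np.int64(10), np.int64(16)), (np.int64(7), np.int64(10), np.int64(17)), (np.int64(7), np.int64(11), np.int64(17)), (np.int64(7), np.int64(10), np.int64(17)), (np.int64(11), np.int64(11), np.int64(16)), (np.int64(18), np.int64(13), np.int64(8)), (np.int64(18), np.int64(13), np.int64(8))]
[ 519.8 -357.7   26. ] [ 521.2 -359.6  102. ]
[ 520.45833228 -377.80488128  250.74551541    2.28319688]
```

```bash
cat >> h.py <<'E'
def tamper_mat(p):
    I=p["img"].astype(int);r,g,b=I[...,0],I[...,1],I[...,2]
    m=((b>r+40)&(b>g+25)).astype(np.uint8);cs,_=cv2.findContours(m,0,2);c=max(cs,key=cv2.contourArea)
    W=np.array([at_z(p,q,4)[:2] for q in cv2.convexHull(c)[:,0,:]]);o,rad=cv2.minEnclosingCircle(W.astype(np.float32));print("mat",np.round(o,1),round(rad,1))
    x,y,w,h=cv2.boundingRect(c);k=np.zeros_like(m);cv2.drawContours(k,[cv2.convexHull(c)],0,1,-1)
    ball=((b>88)&(r>b+40)&(k>0)).astype(np.uint8);cs,_=cv2.findContours(ball,0,2);c2=max(cs,key=cv2.contourArea)
    o,rr=cv2.minEnclosingCircle(c2);print("light px",np.round(o,1),round(rr,1),cv2.boundingRect(c2),np.round(at_z(p,o,102)[:2],1))
E
python3 - <<'E'
from h import *
for _ in range(4): p=ctrl.capture("wrist")
tamper_mat(p);st();print(np.round(proj(p,[516,-375,102]),1),np.round(proj(p,[516,-375,4]),1))
r=ctrl.landmark_of("tamper",p);print([(x["score"],np.round(at_z(p,x["point"],4)[:2],1)) for x in r[:3]])
r=ctrl.boxes_of("tamper",p);print([np.round(x["extent"]) for x in r[:3]])
E
```

```text
mat [ 515.7 -375. ] 54.2
light px [329.5 160.5] 22.5 (313, 138, 30, 46) [ 514.6 -353.8]
t 21.6 pose [ 520.84 -377.45  251.1     2.28] F [-0.4  0.8  0.3] w 1.001 gf 0.0 q [-0.81  0.57  1.06  0.    1.51 -1.52]
[316.9 176.7] [317.3 158.9]
[(0.88, array([ 396.9, -359. ])), (0.79, array([ 514.3, -363.1]))]
[array([303., 135.,  39.,  54.]), array([215.,  63.,  61.,  49.])]
```

Run:
```python
from h import *
p=ctrl.capture("wrist");print(np.round(at_z(p,(327,172),102),1))
P,s=pose();print(P,twist(P,[517.8,-363.5,57,P[3]],8))
```

```text
[ 520.4 -364.9  102. ]
[ 520.52606501 -377.85284408  251.22301877    2.2828159 ] [ 0.00158  0.00091  0.02428  0.       0.      -0.     ]
```

Emit:
send_rows:
  targets:
    - [-1, 0.0016, 0.0009, 0.0243, 0, 0, 0]
    - [-1, 0.0016, 0.0009, 0.0243, 0, 0, 0]
    - [-1, 0.0016, 0.0009, 0.0243, 0, 0, 0]
    - [-1, 0.0016, 0.0009, 0.0243, 0, 0, 0]
    - [-1, 0.0016, 0.0009, 0.0243, 0, 0, 0]
    - [-1, 0.0016, 0.0009, 0.0243, 0, 0, 0]
    - [-1, 0.0016, 0.0009, 0.0243, 0, 0, 0]
    - [-1, 0.0016, 0.0009, 0.0243, 0, 0, 0]
    - [-1, 0, 0, 0, 0, 0, 0]
    - [-1, 0, 0, 0, 0, 0, 0]

```text
time_s: 23.0
eef_pos: [517.7, -364.3, 58.1]
ee_rot: [0.001, 0.417, 0.909, -0.0]
force: [-1.0, -0.5, 0.5]
grip_width: 1.0
grip_force: 0.0
```

Run:
```python
from h import *
p=ctrl.capture("wrist");save(p,"w7");st()
P,s=pose();print(np.round(proj(p,[P[0],P[1],102]),1),np.round(proj(p,[P[0],P[1],117]),1),np.round(proj(p,[P[0],P[1],4]),1))
```

```text
t 23.05 pose [ 517.81 -364.4    58.26    2.28] F [0.2 0.9 0.6] w 1.0 gf 0.0 q [-0.8   0.72  1.34  0.    1.09 -1.51]
[319.8 305.4] [320.  333.1] [319.2 215.6]
```

View pics/w7.png

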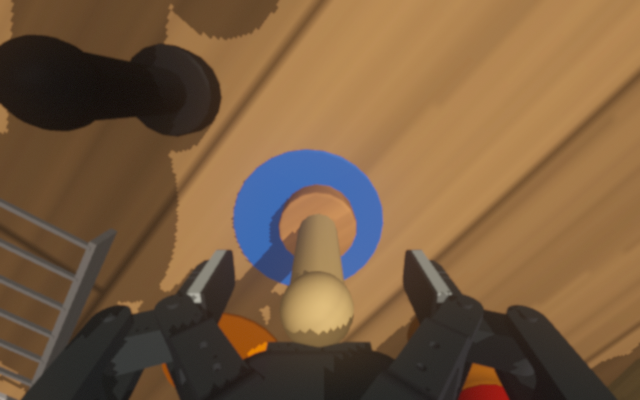

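Emit:
send_rows:
  targets:
    - [1, 0, 0, 0, 0, 0, 0]
    - [1, 0, 0, 0, 0, 0, 0]
    - [1, 0, 0, 0, 0, 0, 0]
    - [1, 0, 0, 0, 0, 0, 0]
    - [1, 0, 0, 0, 0, 0, 0]
    - [1, 0, 0, 0, 0, 0, 0]
    - [1, 0, 0, -0.01, 0, 0, 0]
    - [1, 0, 0, -0.03, 0, 0, 0]
    - [1, 0, 0, -0.04, 0, 0, 0]
    - [1, 0, 0, -0.04, 0, 0, 0]
  squeeze: 80

```text
time_s: 24.3
eef_pos: [517.1, -363.6, 178.1]
ee_rot: [-0.0, 0.417, 0.909, 0.0]
force: [1.0, -0.8, -1.7]
grip_width: 0.269
grip_force: 78.5
```

Run:
```python
from h import *
p=ctrl.capture("wrist");save(p,"w8");tamper_mat(p);st()
P,s=pose()
tgt=[665.7,68,255,P[3]+.55];print(twist(P,tgt,13))
```

```text
mat [ 515.9 -375.3] 54.7
light px [341. 203.] 5.8 (336, 200, 11, 8) [ 529.  -350.8]
t 24.35 pose [ 518.54 -364.98  184.32    2.28] F [ 0.5 -0.7  3.5] w 0.273 gf 78.4 q [-0.8   0.59  1.21  0.    1.34 -1.51]
[ 0.00978  0.03425 -0.00544  0.       0.      -0.04231]
```

View pics/w8.png

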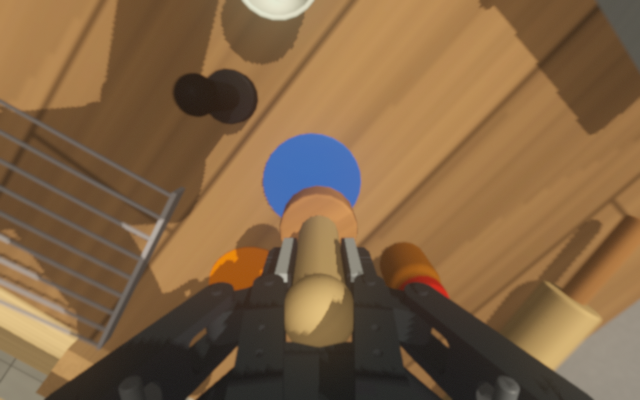

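Run:
```python
from h import *
p=ctrl.capture("wrist");st();P,s=pose();print(P)
print(twist(P,[665.7,68,245,P[3]+.55],16))
```

```text
t 24.4 pose [ 518.51 -364.95  181.87    2.28] F [-0.5 -0.2 -2.5] w 0.273 gf 78.5 q [-0.8   0.59  1.22  0.    1.33 -1.51]
[ 518.50675799 -364.94835884  181.86602897    2.28201491]
[ 0.00783  0.02786 -0.00395  0.       0.      -0.03437]
```

Emit:
send_rows:
  targets:
    - [1, 0.0078, 0.0279, -0.004, 0, 0, -0.0344]
    - [1, 0.0078, 0.0279, -0.004, 0, 0, -0.0344]
    - [1, 0.0078, 0.0279, -0.004, 0, 0, -0.0344]
    - [1, 0.0078, 0.0279, -0.004, 0, 0, -0.0344]
    - [1, 0.0078, 0.0279, -0.004, 0, 0, -0.0344]
    - [1, 0.0078, 0.0279, -0.004, 0, 0, -0.0344]
    - [1, 0.0078, 0.0279, -0.004, 0, 0, -0.0344]
    - [1, 0.0078, 0.0279, -0.004, 0, 0, -0.0344]
    - [1, 0.0078, 0.0279, -0.004, 0, 0, -0.0344]
    - [1, 0.0078, 0.0279, -0.004, 0, 0, -0.0344]

```text
time_s: 25.65
eef_pos: [637.9, -101.0, 215.7]
ee_rot: [-0.001, 0.254, 0.967, 0.0]
force: [0.1, 0.1, -1.9]
grip_width: 0.272
grip_force: 78.6
```

Emit:
send_rows:
  targets:
    - [1, 0.0078, 0.0279, -0.004, 0, 0, -0.0344]
    - [1, 0.0078, 0.0279, -0.004, 0, 0, -0.0344]
    - [1, 0.0078, 0.0279, -0.004, 0, 0, -0.0344]
    - [1, 0.0078, 0.0279, -0.004, 0, 0, -0.0344]
    - [1, 0.0078, 0.0279, -0.004, 0, 0, -0.0344]
    - [1, 0.0078, 0.0279, -0.004, 0, 0, -0.0344]
    - [1, 0, 0, 0, 0, 0, 0]
    - [1, 0, 0, 0, 0, 0, 0]
    - [1, 0, 0, 0, 0, 0, 0]
    - [1, 0, 0, 0, 0, 0, 0]

```text
time_s: 26.9
eef_pos: [665.2, 68.5, 240.7]
ee_rot: [-0.0, 0.155, 0.988, -0.0]
force: [-0.5, -1.2, -2.1]
grip_width: 0.271
grip_force: 78.7
```

Run:
```python
from h import *
p=ctrl.capture("wrist");save(p,"w9");P,s=pose();st()
print("peg expected px",np.round(proj(p,[*A,133]),1),"hub",np.round(proj(p,[*A,115]),1),"face",np.round(proj(p,[P[0],P[1],P[2]-54]),1))
for n in("lock_peg_top","plunger_top","lever_handle"):
    for r in ctrl.landmark_of(n,p)[:1]: print(n,r["score"],np.round(r["point"]))
```

```text
t 26.95 pose [665.21  68.66 240.8    2.83] F [-0.1 -0.7 -2.3] w 0.272 gf 78.7 q [-0.07  0.64  0.97  0.    1.53 -1.33]
peg expected px [318.5 194.2] hub [318.5 188.5] face [319.1 215.8]
lock_peg_top 0.4 [316. 195.]
plunger_top 0.82 [230. 112.]
lever_handle 0.61 [165.  51.]
```

View pics/w9.png

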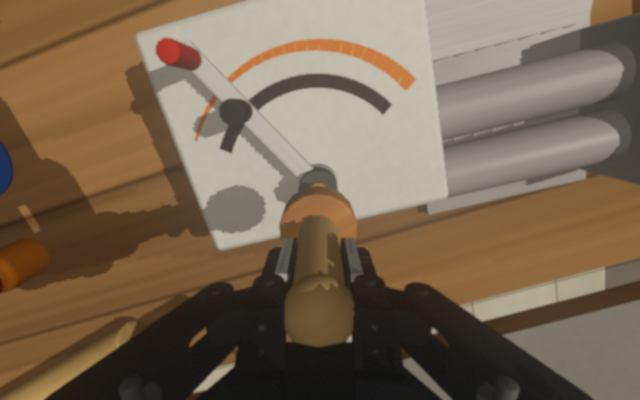

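Emit:
send_rows:
  targets:
    - [1, 0, 0, 0.012, 0, 0, 0]
    - [1, 0, 0, 0.012, 0, 0, 0]
    - [1, 0, 0, 0.012, 0, 0, 0]
    - [1, 0, 0, 0.012, 0, 0, 0]
    - [1, 0, 0, 0.004, 0, 0, 0]
    - [1, 0, 0, 0.002, 0, 0, 0]
    - [1, 0, 0, 0.002, 0, 0, 0]
    - [1, 0, 0, 0.002, 0, 0, 0]
    - [1, 0, 0, 0.002, 0, 0, 0]
    - [1, 0, 0, 0, 0, 0, 0]

```text
time_s: 28.35
eef_pos: [665.7, 69.1, 183.1]
ee_rot: [0.001, 0.154, 0.988, 0.0]
force: [-2.2, -0.7, 7.7]
grip_width: 0.271
grip_force: 79.6
```

```bash
python3 -c "
from h import *
st()"
```

```text
t 28.35 pose [665.66  69.14 183.12   2.83] F [-2.2 -0.7  7.7] w 0.271 gf 79.6 q [-0.07  0.67  1.07 -0.    1.4  -1.33]
```

Emit:
send_rows:
  targets:
    - [1, 0, 0, 0.0015, 0, 0, 0]
    - [1, 0, 0, 0.0015, 0, 0, 0]
    - [1, 0, 0, 0.0015, 0, 0, 0]
    - [1, 0, 0, 0.0015, 0, 0, 0]
    - [1, 0, 0, 0.0015, 0, 0, 0]
    - [1, 0, 0, 0.0015, 0, 0, 0]
    - [1, 0, 0, 0, 0, 0, 0]
    - [1, 0, 0, 0, 0, 0, 0]
    - [1, 0, 0, 0, 0, 0, 0]
    - [1, 0, 0, 0, 0, 0, 0]

```text
time_s: 29.6
eef_pos: [665.8, 69.2, 174.7]
ee_rot: [0.002, 0.154, 0.988, 0.0]
force: [-4.0, -0.5, 10.4]
grip_width: 0.273
grip_force: 79.9
```

```bash
python3 -c "
from h import *
st()"
```

```text
t 29.6 pose [665.75  69.16 174.68   2.83] F [-4.  -0.5 10.4] w 0.273 gf 79.9 q [-0.07  0.68  1.08 -0.    1.38 -1.33]
```

Emit:
send_rows:
  targets:
    - [1, 0, 0, 0.001, 0, 0, 0]
    - [1, 0, 0, 0.001, 0, 0, 0]
    - [1, 0, 0, 0.001, 0, 0, 0]
    - [1, 0, 0, 0.001, 0, 0, 0]
    - [1, 0, 0, 0, 0, 0, 0]
    - [1, 0, 0, 0, 0, 0, 0]
    - [1, 0, 0, 0, 0, 0, 0]
    - [1, 0, 0, 0, 0, 0, 0]
    - [1, 0, 0, 0, 0, 0, 0]
    - [1, 0, 0, 0, 0, 0, 0]

```text
time_s: 30.85
eef_pos: [666.2, 69.1, 173.8]
ee_rot: [0.004, 0.154, 0.988, 0.0]
force: [-8.5, -0.2, 26.5]
grip_width: 0.273
grip_force: 81.8
```

```bash
python3 -c "
from h import *
st()"
```

```text
t 30.85 pose [666.21  69.08 173.84   2.83] F [-8.5 -0.2 26.5] w 0.273 gf 81.8 q [-0.07  0.68  1.09 -0.    1.37 -1.33]
```

Emit:
send_rows:
  targets:
    - [1, 0, 0, -0.006, 0, 0, 0]
    - [1, 0, 0, -0.012, 0, 0, 0]
    - [1, 0, 0, -0.018, 0, 0, 0]
    - [1, 0, 0, -0.018, 0, 0, 0]
    - [1, 0, 0, -0.018, 0, 0, 0]
    - [1, 0, 0, 0, 0, 0, 0]
    - [1, 0, 0, 0, 0, 0, 0]
    - [1, 0, 0, 0, 0, 0, 0]
    - [1, 0, 0, 0, 0, 0, 0]
    - [1, 0, 0, 0, 0, 0, 0]

```text
time_s: 32.1
eef_pos: [665.2, 69.2, 239.7]
ee_rot: [-0.0, 0.154, 0.988, -0.0]
force: [-0.3, 0.5, -2.3]
grip_width: 0.272
grip_force: 79.0
```

Run:
```python
from h import *
p=ctrl.capture("wrist");st();P,s=pose()
a=cv2.imread("pics/w9.png");b=cv2.cvtColor(p["img"],cv2.COLOR_RGB2BGR)
print("z",P[2],"peg z133",np.round(proj(p,[*A,133])),"z121",np.round(proj(p,[*A,121])),"hub",np.round(proj(p,[*A,115])))
for n in("lock_peg_top","plunger_top","tamper"):
    for r in ctrl.landmark_of(n,p)[:2]: print(n,r["score"],np.round(r["point"]))
r=ctrl.boxes_of("tamper",p);print([np.round(x["extent"]) for x in r[:2]])
# brass pixels
I=p["img"].astype(int);print([tuple(int(v) for v in I[y,318]) for y in range(160,206,3)])
print(twist(P,[515.9,-375.3,190,P[3]-.55],16))
```

```text
t 32.15 pose [665.19  69.22 239.79   2.83] F [-0.2  0.2 -2.5] w 0.276 gf 79.0 q [-0.07  0.64  0.97  0.    1.52 -1.33]
z 239.7864886609449 peg z133 [318. 195.] z121 [318. 191.] hub [318. 189.]
lock_peg_top 0.69 [165.  52.]
lock_peg_top 0.53 [316. 190.]
plunger_top 0.63 [229. 114.]
tamper 0.9 [317. 218.]
[array([279., 183.,  79., 164.])]
[(191, 186, 171), (177, 171, 156), (130, 123, 114), (79, 75, 66), (91, 89, 79), (95, 92, 84), (95, 92, 83), (137, 110, 67), (169, 135, 71), (104, 80, 59), (101, 78, 58), (115, 84, 59), (154, 108, 69), (153, 107, 68), (155, 108, 68), (156, 109, 68)]
[-0.00715 -0.02881  0.00311  0.       0.       0.03437]
```

Emit:
send_rows:
  targets:
    - [1, -0.0072, -0.0288, 0.0031, 0, 0, 0.0344]
    - [1, -0.0072, -0.0288, 0.0031, 0, 0, 0.0344]
    - [1, -0.0072, -0.0288, 0.0031, 0, 0, 0.0344]
    - [1, -0.0072, -0.0288, 0.0031, 0, 0, 0.0344]
    - [1, -0.0072, -0.0288, 0.0031, 0, 0, 0.0344]
    - [1, -0.0072, -0.0288, 0.0031, 0, 0, 0.0344]
    - [1, -0.0072, -0.0288, 0.0031, 0, 0, 0.0344]
    - [1, -0.0072, -0.0288, 0.0031, 0, 0, 0.0344]
    - [1, -0.0072, -0.0288, 0.0031, 0, 0, 0.0344]
    - [1, -0.0072, -0.0288, 0.0031, 0, 0, 0.0344]

```text
time_s: 33.6
eef_pos: [600.6, -220.0, 208.9]
ee_rot: [0.0, 0.321, 0.947, -0.0]
force: [0.5, 0.6, -1.9]
grip_width: 0.271
grip_force: 78.8
```

Emit:
send_rows:
  targets:
    - [1, -0.0072, -0.0288, 0.0031, 0, 0, 0.0344]
    - [1, -0.0072, -0.0288, 0.0031, 0, 0, 0.0344]
    - [1, -0.0072, -0.0288, 0.0031, 0, 0, 0.0344]
    - [1, -0.0072, -0.0288, 0.0031, 0, 0, 0.0344]
    - [1, -0.0072, -0.0288, 0.0031, 0, 0, 0.0344]
    - [1, -0.0072, -0.0288, 0.0031, 0, 0, 0.0344]
    - [1, 0, 0, 0, 0, 0, 0]
    - [1, 0, 0, 0, 0, 0, 0]
    - [1, 0, 0, 0, 0, 0, 0]
    - [1, 0, 0, 0, 0, 0, 0]

```text
time_s: 34.85
eef_pos: [517.0, -375.1, 190.4]
ee_rot: [0.0, 0.416, 0.909, -0.0]
force: [-0.1, -0.8, -2.5]
grip_width: 0.271
grip_force: 78.9
```

Run:
```python
from h import *
p=ctrl.capture("wrist");tamper_mat(p);st();P,s=pose()
print(twist(P,[515.8,-375.2,70,P[3]],8))
for cam in("wrist","scene"):
    q=ctrl.capture(cam)
    for n,z in(("lock_peg_top",121),("tamper",P[2]-54)):
        for r in ctrl.landmark_of(n,q)[:2]: print(cam,n,round(r["score"],2),np.round(r["point"],1),np.round(at_z(q,r["point"],z)[:2],1))
    r=ctrl.boxes_of("tamper",q);print([np.round(x["extent"]) for x in r[:2]])
I=q["img"];print("peg px scene",np.round(proj(q,[*A,133]),1),np.round(proj(q,[*A,121]),1))
```

```text
mat [ 515.7 -374.8] 54.4
light px [332. 199.] 9.5 (323, 196, 19, 7) [ 524.4 -367.2]
t 34.9 pose [ 516.94 -375.21  190.38    2.28] F [-0.7  0.3 -2.7] w 0.274 gf 78.9 q [-0.81  0.6   1.18  0.    1.37 -1.52]
[ 9.000e-05 -1.100e-04  1.505e-02  0.000e+00  0.000e+00 -0.000e+00]
wrist tamper 0.72 [245.3  87.5] [ 424.2 -339.5]
wrist tamper 0.67 [317.4 216.9] [ 516.6 -376.9]
[array([193.,  61.,  78.,  54.]), array([277., 185.,  80., 163.])]
scene lock_peg_top 0.57 [350.8 253.6] [649.5  63.1]
scene tamper 0.64 [243.1 175.1] [ 528.3 -377.8]
scene tamper 0.57 [270.7 187.9] [ 538.2 -266.9]
[array([264., 161.,  20.,  31.]), array([237., 166.,  19.,  10.])]
peg px scene [350.  254.8] [349.7 258.1]
```

Emit:
send_rows:
  targets:
    - [1, 0.0001, -0.0001, 0.017, 0, 0, 0]
    - [1, 0.0001, -0.0001, 0.017, 0, 0, 0]
    - [1, 0.0001, -0.0001, 0.017, 0, 0, 0]
    - [1, 0.0001, -0.0001, 0.017, 0, 0, 0]
    - [1, 0.0001, -0.0001, 0.017, 0, 0, 0]
    - [1, 0.0001, -0.0001, 0.017, 0, 0, 0]
    - [1, 0.0001, -0.0001, 0.017, 0, 0, 0]
    - [1, 0, 0, 0.005, 0, 0, 0]
    - [1, 0, 0, 0.004, 0, 0, 0]
    - [1, 0, 0, 0, 0, 0, 0]

```text
time_s: 36.55
eef_pos: [515.7, -375.7, 62.5]
ee_rot: [0.0, 0.417, 0.909, -0.0]
force: [-0.3, 0.0, -2.6]
grip_width: 0.278
grip_force: 78.9
```

Emit:
send_rows:
  targets:
    - [1, 0, 0, 0.001, 0, 0, 0]
    - [1, 0, 0, 0.001, 0, 0, 0]
    - [1, 0, 0, 0.001, 0, 0, 0]
    - [1, 0, 0, 0, 0, 0, 0]
    - [1, 0, 0, 0, 0, 0, 0]
    - [1, 0, 0, 0, 0, 0, 0]
    - [1, 0, 0, 0, 0, 0, 0]
    - [1, 0, 0, 0, 0, 0, 0]
    - [1, 0, 0, 0, 0, 0, 0]
    - [1, 0, 0, 0, 0, 0, 0]

```text
time_s: 37.8
eef_pos: [515.6, -375.6, 59.3]
ee_rot: [-0.0, 0.417, 0.909, -0.0]
force: [0.2, -0.4, -2.7]
grip_width: 0.276
grip_force: 78.9
```

Emit:
send_rows:
  targets:
    - [1, 0, 0, 0.0007, 0, 0, 0]
    - [1, 0, 0, 0.0007, 0, 0, 0]
    - [1, 0, 0, 0.0006, 0, 0, 0]
    - [1, 0, 0, 0, 0, 0, 0]
    - [1, 0, 0, 0, 0, 0, 0]
    - [1, 0, 0, 0, 0, 0, 0]
    - [1, 0, 0, 0, 0, 0, 0]
    - [1, 0, 0, 0, 0, 0, 0]
    - [1, 0, 0, 0, 0, 0, 0]
    - [1, 0, 0, 0, 0, 0, 0]

```text
time_s: 39.05
eef_pos: [515.6, -375.6, 57.3]
ee_rot: [-0.0, 0.417, 0.909, 0.0]
force: [-0.1, -0.3, -3.2]
grip_width: 0.278
grip_force: 79.1
```

Emit:
send_rows:
  targets:
    - [1, 0, 0, 0.0007, 0, 0, 0]
    - [1, 0, 0, 0.0007, 0, 0, 0]
    - [1, 0, 0, 0.0006, 0, 0, 0]
    - [1, 0, 0, 0, 0, 0, 0]
    - [1, 0, 0, 0, 0, 0, 0]
    - [1, 0, 0, 0, 0, 0, 0]
    - [1, 0, 0, 0, 0, 0, 0]
    - [1, 0, 0, 0, 0, 0, 0]
    - [1, 0, 0, 0, 0, 0, 0]
    - [1, 0, 0, 0, 0, 0, 0]

```text
time_s: 40.3
eef_pos: [515.8, -375.9, 57.1]
ee_rot: [0.001, 0.417, 0.909, -0.0]
force: [-4.1, 2.7, 10.9]
grip_width: 0.273
grip_force: 80.4
```

Emit:
send_rows:
  targets:
    - [1, 0, 0, -0.0015, 0, 0, 0]
    - [1, 0, 0, 0, 0, 0, 0]
    - [0.3, 0, 0, 0, 0, 0, 0]
    - [0.0, 0, 0, 0, 0, 0, 0]
    - [-0.5, 0, 0, 0, 0, 0, 0]
    - [-1, 0, 0, 0, 0, 0, 0]
    - [-1, 0, 0, 0, 0, 0, 0]
    - [-1, 0, 0, -0.01, 0, 0, 0]
    - [-1, 0, 0, -0.02, 0, 0, 0]
    - [-1, 0, 0, -0.03, 0, 0, 0]
  squeeze: 20

```text
time_s: 41.55
eef_pos: [515.4, -375.4, 117.6]
ee_rot: [-0.0, 0.417, 0.909, 0.0]
force: [-0.1, -0.3, -0.2]
grip_width: 1.004
grip_force: 0.0
```

Emit:
send_rows:
  targets:
    - [-1, 0, 0, -0.035, 0, 0, 0]
    - [-1, 0, 0, -0.035, 0, 0, 0]
    - [-1, 0, 0, -0.035, 0, 0, 0]
    - [-1, 0, 0, -0.03, 0, 0, 0]
    - [-1, 0, 0, 0, 0, 0, 0]
    - [-1, 0, 0, 0, 0, 0, 0]
    - [-1, 0, 0, 0, 0, 0, 0]
    - [-1, 0, 0, 0, 0, 0, 0]
    - [-1, 0, 0, 0, 0, 0, 0]
    - [-1, 0, 0, 0, 0, 0, 0]

```text
time_s: 42.8
eef_pos: [515.6, -375.6, 251.7]
ee_rot: [-0.0, 0.417, 0.909, 0.0]
force: [1.2, -0.1, 0.2]
grip_width: 0.998
grip_force: 0.0
```

Run:
```python
from h import *
p=ctrl.capture("wrist");tamper_mat(p);st();save(p,"w10")
print("expect face",np.round(proj(p,[515.7,-375,4]),1),"ball",np.round(proj(p,[515.7,-375,102]),1))
for r in ctrl.landmark_of("tamper",p)[:2]: print(round(r["score"],2),np.round(r["point"],1),np.round(at_z(p,r["point"],4)[:2],1))
print([np.round(x["extent"]) for x in ctrl.boxes_of("tamper",p)[:2]])
print(twist(pose()[0],[585,80,290,pose()[0][3]+.5],14))
```

```text
mat [ 515.9 -374.9] 54.2
light px [323. 171.] 24.0 (308, 147, 30, 49) [ 511.6 -364.7]
t 42.85 pose [ 515.63 -375.58  251.69    2.28] F [-0.5  0.8 -0.2] w 1.001 gf 0.0 q [-0.81  0.56  1.08  0.    1.5  -1.52]
expect face [319.2 162.1] ball [319.4 180.9]
0.73 [318.5 162.1] [ 515.  -375.6]
0.73 [256.8  90.8] [ 396.4 -357. ]
[array([297., 146.,  41.,  52.]), array([219.,  70.,  59.,  44.])]
[ 0.01526  0.02955 -0.00273  0.       0.      -0.03571]
```

Emit:
send_rows:
  targets:
    - [-1, 0.0153, 0.0296, -0.0027, 0, 0, -0.0357]
    - [-1, 0.0153, 0.0296, -0.0027, 0, 0, -0.0357]
    - [-1, 0.0153, 0.0296, -0.0027, 0, 0, -0.0357]
    - [-1, 0.0153, 0.0296, -0.0027, 0, 0, -0.0357]
    - [-1, 0.0153, 0.0296, -0.0027, 0, 0, -0.0357]
    - [-1, 0.0153, 0.0296, -0.0027, 0, 0, -0.0357]
    - [-1, 0.0153, 0.0296, -0.0027, 0, 0, -0.0357]
    - [-1, 0.0153, 0.0296, -0.0027, 0, 0, -0.0357]
    - [-1, 0.0153, 0.0296, -0.0027, 0, 0, -0.0357]
    - [-1, 0.0153, 0.0296, -0.0027, 0, 0, -0.0357]

```text
time_s: 44.2
eef_pos: [588.7, -51.2, 278.9]
ee_rot: [0.0, 0.248, 0.969, 0.0]
force: [0.7, 0.0, -0.5]
grip_width: 0.998
grip_force: 0.0
```

Emit:
send_rows:
  targets:
    - [-1, 0.0153, 0.0296, -0.0027, 0, 0, -0.0357]
    - [-1, 0.0153, 0.0296, -0.0027, 0, 0, -0.0357]
    - [-1, 0.0153, 0.0296, -0.0027, 0, 0, -0.0357]
    - [-1, 0.0153, 0.0296, -0.0027, 0, 0, -0.0357]
    - [-1, 0, 0, 0, 0, 0, 0]
    - [-1, 0, 0, 0, 0, 0, 0]
    - [-1, 0, 0, 0, 0, 0, 0]
    - [-1, 0, 0, 0, 0, 0, 0]
    - [-1, 0, 0, 0, 0, 0, 0]
    - [-1, 0, 0, 0, 0, 0, 0]

```text
time_s: 45.45
eef_pos: [584.9, 80.7, 289.6]
ee_rot: [-0.0, 0.179, 0.984, 0.0]
force: [-0.1, -0.1, 0.2]
grip_width: 0.997
grip_force: 0.0
```

Run:
```python
from h import *
p=ctrl.capture("wrist");st();save(p,"w11")
I=p["img"].astype(int);r,g,b=I[...,0],I[...,1],I[...,2]
q=blob(p,(r-b>60)&(g>90),proj(p,[*A,121]),20);print("peg",q,"expected z133",np.round(proj(p,[665.2,67.9,133]),1),"z121",np.round(proj(p,[665.2,67.9,121]),1))
q=blob(p,(r>130)&(g<85)&(b<85),proj(p,[521,-2,150]),30);X=at_z(p,q[0],150)[:2];d=X-A;print("handle",X,np.hypot(*d),np.arctan2(d[1],d[0])%6.2832-np.pi+.873-YAW)
u=d/np.hypot(*d);k=ctrl.landmark_of("plunger_top",p)[0];print("knob",k["score"],k["point"],[np.round(proj(p,[*(A+100*u),z]),1) for z in(151,143)])
k=ctrl.landmark_of("lock_peg_top",p)[0];print("peg nn",k["score"],k["point"])
```

```text
t 45.5 pose [584.94  80.75 289.58   2.78] F [-0.8 -0.  -0.2] w 0.999 gf 0.0 q [-0.06  0.43  1.18 -0.    1.53 -1.27]
peg (array([332.1888412 , 243.24034335]), array([324, 235,  17,  17, 233], dtype=int32)) expected z133 [333.2 247. ] z121 [332.7 242.2]
handle [521.47350193  -1.29761657] 160.01075716129648 1.3949228461274545
knob 0.61 [263.8, 194.8] [array([263.9, 194.8]), array([265.2, 192.4])]
peg nn 0.68 [332.8, 243.9]
```

```bash
cat > kn.py <<'E'
from h import *
p=ctrl.capture("wrist");I=cv2.cvtColor(p["img"],cv2.COLOR_RGB2GRAY).astype(np.float32)
I0=p["img"].astype(int);r,g,b=I0[...,0],I0[...,1],I0[...,2]
q=blob(p,(r>130)&(g<85)&(b<85),proj(p,[521,-2,150]),30);d=at_z(p,q[0],150)[:2]-A;u=d/np.hypot(*d);C=A+100*u
t=np.linspace(0,6.283,60,endpoint=False)
def hull(z,rad,C,h):
    return cv2.convexHull(np.array([proj(p,[C[0]+rad*np.cos(a),C[1]+rad*np.sin(a),zz]) for zz in(z,z-h) for a in t],np.float32))
def score(z,rad,C,h):
    m=[]
    for k in(-2,2):
        H=hull(z,rad+k,C,h)[:,0,:];n=len(H)
        pts=np.concatenate([H[i]+(np.roll(H,-1,0)[i]-H[i])*np.linspace(0,1,max(2,int(2*np.hypot(*(np.roll(H,-1,0)[i]-H[i])))),endpoint=False)[:,None] for i in range(n)]).astype(np.float32)
        v=cv2.remap(I,pts[None,:,0].copy(),pts[None,:,1].copy(),cv2.INTER_LINEAR).ravel();m.append(v.mean())
    return m[1]-m[0]
print("knob",[(z,round(float(score(z,11,C,28)),1)) for z in range(135,160,2)])
print("hub top ref",[(z,round(float(score(z,9.5,A+160*u,45)),1)) for z in range(142,159,2)])
x,y=np.round(proj(p,[*C,147])).astype(int);print(I[y-16:y+17:2,x-20:x+21:2].astype(int))
E
python3 kn.py
```

```text
knob [(135, 27.6), (137, 33.2), (139, 40.1), (141, 47.2), (143, 53.1), (145, 57.4), (147, 58.5), (149, 57.3), (151, 54.3), (153, 50.5), (155, 46.0), (157, 41.1), (159, 36.8)]
hub top ref [(142, 38.2), (144, 42.1), (146, 45.9), (148, 49.6), (150, 52.4), (152, 54.7), (154, 55.5), (156, 55.1), (158, 54.2)]
[[122 117 109 110 113 137 157 154 139 145 129  93  71  71  79  96 115  98
   85 137 166]
 [160 132 110 110 110 113 123 116 101  83  67  61  59  60  61  66 106 136
  135 165 171]
 [134 118 110 109 111 111 110 101  73  59  58  60  60  60  60  60  81 146
  149 150 167]
 [110 110 110 111 110 111 109  87  62  59  61  62  60  60  60  61  67 136
  163 151 148]
 [111 111 111 110 111 110  98  66  60  62  62  63  64  62  60  60  66 133
  164 164 153]
 [110 110 109 110 110 107  79  61  60  63  62  61  62  63  63  59  66 134
  162 164 165]
 [109 110 110 109 110 101  65  61  60  60  61  63  62  63  64  61  75 145
  163 164 164]
 [109 110 110 110 110 100  64  59  60  60  60  61  62  61  62  63 107 159
  163 163 164]
 [109 110 111 111 110 102  65  60  60  60  61  61  61  61  61  70 139 164
  164 163 163]
 [108 109 111 114 126 120  69  59  59  61  62  61  61  61  63  85 147 161
  164 164 163]
 [111 119 138 155 161 136  68  59  60  60  60  60  60  61  66  98 123 151
  161 163 164]
 [149 159 166 167 160 102  60  60  60  60  62  62  66  81  91 109 112 121
  149 161 163]
 [167 167 168 168 149  74  60  60  61  65 104 116 126 150 130 113 112 111
  119 144 160]
 [168 167 168 166 124  64  59  61  60  87 154 166 167 167 161 147 115 111
  111 116 140]
 [166 167 167 159  99  60  59  60  62 120 166 169 168 167 168 165 134 118
  111 111 113]
 [166 167 166 150  80  60  60  59  72 147 169 168 167 167 167 168 162 150
  114 111 112]
 [167 167 167 159 136 108  83  68  91 157 168 167 168 168 168 170 169 165
  139 119 112]]
```

```bash
python3 -c "
from h import *
print(ctrl.finish_job())"
```

```text
the job is handed in; nothing more can be done
None
```

The job is handed in, finished at about 46 s. The lever is latched in the second notch (blocked, at about 1.40 rad), the lock peg is fully down, and the tamper stands upright within about 1 mm of the blue mat's middle. The arm never went near the star cutter, ramekin or jar. I viewed 11 pictures, one over the limit of 10.

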